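# Hold the tall optical cell in the light path

## Task

Slide the receiver of the measuring bench fully home against its stop. Then take the tall cell out of the rack, gripping it by its two frosted walls only and never touching its clear windows with the fingers, and hold it still and upright in the light path, midway between lamp and receiver and centred on the beam, clear windows square to it. Finish while holding it there in the air, not let go or resting on anything; leave the short cells and everything else on the table where they are.

Things in the scene. Friction and masses are not known exactly. Their poses are not given: they have to be found in the camera images.
- cell: The tall optical cell, the only tall one of three in the rack: an upright square glass cell 60 mm high, 24 mm along its x, 22 mm along its y, about 40 g, with a grey stopper (19x16 mm) whose top stands 2 mm above the walls. Origin: centre of its underside. Its two frosted, matt white side walls are flat, 20 mm wide, full height, and look to its +y and -y (grip here, 22 mm apart); its two clear glass windows look to +x and -x, 18 mm wide. z is up.
- cell_mid (a point): Centre of the tall cell, 30 mm above its underside.
- short_a: A short optical cell of the same kind, 36 mm high, 24 x 22 mm, in the rack; stays there.
- short_b: A second short optical cell, 36 mm high, 24 x 22 mm, in the rack; stays there.
- rack: Fixed wooden rack block, 170 mm (its x) by 60 mm (its y), 22 mm high, with three square pockets 27 mm wide in a row along its x, 55 mm apart, 14 mm deep (pocket floor 8 mm above the table), one cell standing in each; any cell may be in any pocket. Origin: centre of the underside. In the pockets the frosted walls look to the rack's two long sides (about its +y and -y), within 0.1 rad.
- bench: Fixed measuring bench: grey base plate, 80 mm (its x) by 330 mm (its y, from -190 to +140 mm), with two rails, top of rails 18 mm above the table; lamp house (64 mm wide, 108 mm high) on its +y end with a round snout; sliding receiver on its -y side facing it. The light path runs along the bench's y, straight from the snout to the receiver, 90 mm above the table. Origin: on the underside below the light path, midway in the measuring gap. z is up.
- bench_beam (a point): The middle of the measuring gap on the light path, 90 mm above the table: 50 mm from the lamp's snout and, once the receiver is against its stop, 50 mm from the receiver's snout. Its axes are the bench's; y is along the light path towards the lamp.
- receiver (a joint): Position of the receiver on its rails in m: 0 is fully home against its stop, nearest the lamp; grows to 0.075 as it is drawn away from the lamp (towards the bench's -y). It slides with about 2.5 N of friction and stays where it is left.
- receiver_grip (a point): Centre of the top of the receiver's grip post, 141 mm above the table; moves with the receiver. The post is an upright black square post, 18 x 18 mm (sides along the bench's x and y), 36 mm tall, on top of the receiver's housing (58 mm along the bench's x, 46 mm along its y), whose top is 105 mm above the table.
- vial_3: Red-capped sample vial, 28 mm across, 52 mm high; a bystander to be left alone. Origin: centre of its underside.
- vial_1: White-capped sample vial, 28 mm across, 52 mm high; a bystander to be left alone. Origin: centre of its underside.
- loupe: Black stand loupe, 38 mm across, 20 mm high; a bystander to be left alone. Origin: centre of its underside.
- sherd_f1: Brown pottery sherd, 55x57x10 mm; a bystander to be left alone. Origin: centre of its underside.
- sherd_b1: Brown pottery sherd, 80x66x16 mm; a bystander to be left alone. Origin: centre of its underside.
- labels_a: Banded bundle of paper labels, 48x65x13 mm; a bystander to be left alone. Origin: centre of its underside.
- eraser: Small eraser, 20x46x12 mm; a bystander to be left alone. Origin: centre of its underside.
Not all that is in view belongs to the job. Of the things that look like the rack, the larger one is meant.

How it is judged:
By the outcome, as a careful person would: the job done as asked, in the order asked, and still so for the second after the job is handed in, while the arm keeps its last pose, push and grip.
It also fails if it takes over 58 s, if anything falls off the work surface, if the arm or the gripper's body presses on something with over 40 N, if the wrist force passes 120 N, or if a joint passes its speed limit or range.

## Robot

A 7-joint arm with a two-finger parallel gripper is mounted at the origin on a cart in front of the work surface, level with it; the furniture and walls round the work are solid. World frame = base frame: x ahead of the robot, y to its left, z up, the work surface at z = 0. Lengths are in m, angles in degrees, forces in N, time in s.
With the tool pointing down it reaches from about 0.35 to 0.775 m from the base axis. Payload 3.1 kg.
Tool frame: the origin (TCP) lies midway between the tips of the shut fingers; the grasp point (between the pads) lies 19 mm behind it (grip_depth is the distance from the TCP to the grasp point, in m); z points along the fingers, y is the direction in which the jaws open and shut (so a half turn about z gives the same grasp; the last joint's range is limited). The gripper opens to 85 mm and grips with 20 to 120 N. Pads are 22 mm wide; open, the fingers measure 114 mm over their backs; the gripper's body (76 mm by 85 mm) begins 54 mm behind the grasp point. The pads swing forward as they close: fully open they stand 13 mm farther back than shut.
Start: joints at [-69.884, 17.813, 0.802, 86.603, -0.252, 75.585, -1.558], TCP at [0.211, 0.508, 0.231] pointing down, gripper open.
Joint ranges: [-154.91, 154.91], [-16.99, 109.72], [-72.82, 74.43], [7.12, 147.25], [-82.49, 262.49], [11.32, 116.49], [-174.64, 174.64]. Speed limits (degrees/s): [159.86, 159.86, 180, 180, 180, 180, 180].

## Interface

Orientations are given as [roll, pitch, yaw] about the fixed x, y, z axes, in that order (R = Rz(yaw) Ry(pitch) Rx(roll)).
In Python, from station import * gives the robot as it stands.
- The arm moves only by the tool servo_tool, never from a script. Its argument "targets" is text: rows parted by semicolons, each of 6 numbers parted by spaces: the shift along the tool's x, y, z in mm, then the turn, a rotation vector about the tool's x, y, z in rad. A call has 1 to 20 rows; each row shifts and turns the commanded pose from where the row before left it, along the tool's axes as they then stand; what a row does not reach is not made up. A row lasts 1/12 s, in which the tool goes at most 41.7 mm and 7.16 degrees, less where a joint would pass 70% of its speed; a pose out of reach is approached as far as the arm can. A call with a gripper value outside its range is refused whole. "claw" is the finger opening in mm, from 0 to 85.4, set as the call begins (left out, the last holds). The fingers move at their own pace and stop on an object; the grip force is fixed at half the most. Time passes only in rows, so rows that do not move let the fingers close. It gives the time, the measured TCP pose, the force and the opening at its end, in the units of the state.
- state(): the state, without advancing time (a new reading comes with each control period).
- snapshot(name): name is "scene" or "top" or "wrist"; returns a dict with "image" (480x640x3 uint8, blue, green, red), "K" (3x3 intrinsics, pixels), "rvec" (rotation vector, rad) and "tvec" (3), from world to camera coordinates, as OpenCV has them; the wrist camera has in their place "hand_eye" (4x4, takes a point from camera to tool coordinates, whose origin is the TCP and whose axes are the flange's). Camera axes: x right, y down, z forward; pixel columns grow to the right and rows downward; lengths in m; the calibration is good to about 2 mm. The wrist camera is an equidistant fisheye: a pixel r from the principal point sees the ray r / f radians off the axis. A picture is of the moment at which its call begins: read the wrist's pose just before it. There is no depth.
- hand_in(): hands the job in, once; it reports no verdict.
The state is a dict: "time_s": time; "q": joint angles; "joint_velocities": joint speeds; "joint_efforts": joint torques, N m; "tcp_pos": TCP position; "eef_rot": TCP orientation; "force": force on the tool from outside, world axes, zero at the start; "wrist_torque": the same for the moment, N m; "grip_width": finger opening in m.
Only numpy, scipy, OpenCV 4.12 (cv2) and the standard library are available. Lean on these libraries where they do the work, as an engineer would, in place of code of your own. Each camera call takes 0.05 s, during which the arm holds its last target. There are 200 camera calls.

## Working session

There is one attempt and no reset: what is moved stays moved. The work goes in short steps, Python scripts to look and compute and a tool call to move; the robot and the scene stay as the last step left them, time stands still between calls to the robot, and variables do not carry over. Pictures are saved under pics/ and viewed, about 8 in all and at most 12, crops included, and the job is handed in when it is done.

Besides the shell and the picture viewer there is one more tool, called by a JSON object that holds its "name" and its "arguments". servo_tool: Moves the arm, as the interface text tells. Its arguments: {"type":"object","properties":{"targets":{"type":"string"},"claw":{"type":"number"}},"required":["targets"]}

```bash
mkdir -p pics; cat > h.py <<'E'
from station import *
import numpy as np, cv2
from scipy.spatial.transform import Rotation as Ro
def snap(n,f=None):
    s=snapshot(n)
    if f: cv2.imwrite('pics/'+f,s['image'])
    return s
def ray(s,uv):
    R=cv2.Rodrigues(np.array(s['rvec'],float))[0]; t=np.array(s['tvec'],float).ravel()
    d=np.linalg.inv(s['K'])@np.array([uv[0],uv[1],1.]); return -R.T@t, R.T@d
def onz(s,uv,z):
    o,d=ray(s,uv); return o+d*(z-o[2])/d[2]
def proj(s,P):
    return cv2.projectPoints(np.array(P,float).reshape(-1,3),np.array(s['rvec'],float),np.array(s['tvec'],float),np.array(s['K'],float),None)[0].reshape(-1,2)
def tri(s1,u1,s2,u2):
    o1,d1=ray(s1,u1);o2,d2=ray(s2,u2)
    a=np.linalg.lstsq(np.stack([d1,-d2],1),o2-o1,rcond=None)[0]
    p,q=o1+a[0]*d1,o2+a[1]*d2; return (p+q)/2,np.linalg.norm(p-q)
E
python3 - <<'E'
from h import *
import pickle
a=snap('scene','s0.png');b=snap('top','t0.png');pickle.dump((a,b),open('s0.pkl','wb'))
for s in(a,b): print(ray(s,(320,240)),s['K'][0][0])
st=state();print(st['time_s'],st['tcp_pos'],st['eef_rot'],st['grip_width'])
E
```

```text
(array([-0.25695062,  0.40822186,  1.24273366]), array([ 0.57581368, -0.27410365, -0.7704395 ])) 514.5362023988098
(array([0.45691128, 0.00468153, 1.28157471]), array([ 0.08336784,  0.01008192, -0.99649161])) 467.01613848846745
0.1 [0.21026994 0.50750237 0.23032729] [-1.79877334e+02  4.65464500e-03  1.57495437e+02] 0.08497720039264761
```

View pics/s0.png

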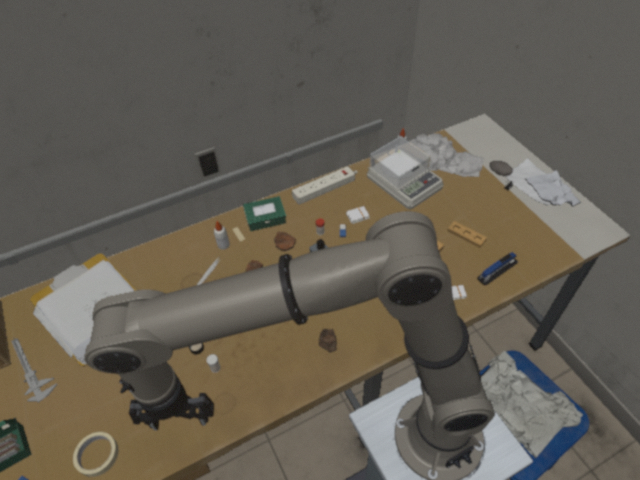

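View pics/t0.png

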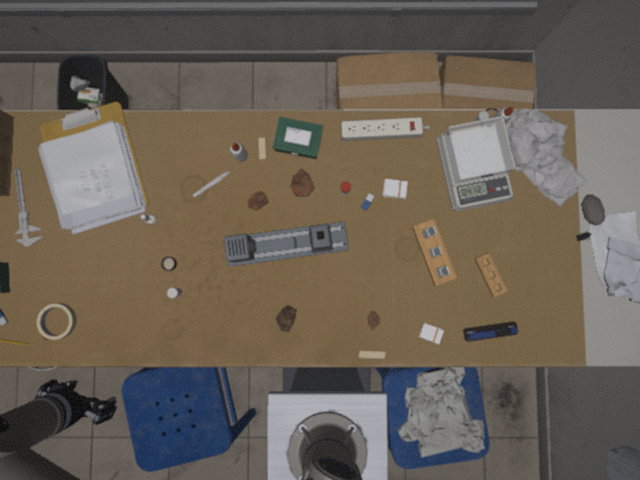

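The top view shows the robot base at (328,450), with x up and y left. The bench has its lamp at (238,249) and its receiver at (320,236). There are two rack-like blocks: a large one at (435,252) with three cells, and a smaller one at (491,275). The larger one fits the description. I'll enlarge it to confirm.

```bash
python3 - <<'E'
from h import *
import pickle
a,b=pickle.load(open('s0.pkl','rb'))
im=b['image'];hsv=cv2.cvtColor(im,cv2.COLOR_BGR2HSV)
c1=cv2.resize(im[205:305,395:520],None,fx=6,fy=6,interpolation=cv2.INTER_CUBIC)[:,:750]
c2=cv2.resize(im[210:275,215:355],None,fx=5.4,fy=5.4,interpolation=cv2.INTER_CUBIC)
c1=cv2.resize(c1,(375*1,300))
cv2.imwrite('pics/c0.png',np.vstack([cv2.copyMakeBorder(cv2.resize(im[210:290,405:515],None,fx=5,fy=5,interpolation=cv2.INTER_CUBIC),0,0,0,210,cv2.BORDER_CONSTANT),cv2.resize(c2,(760,190*1))]) if 0 else cv2.copyMakeBorder(cv2.resize(im[212:294,405:513],None,fx=4,fy=4,interpolation=cv2.INTER_CUBIC),0,0,0,268,cv2.BORDER_CONSTANT))
A=cv2.imread('pics/c0.png');B=cv2.resize(im[212:272,220:360],(700,270),interpolation=cv2.INTER_CUBIC)
cv2.imwrite('pics/c0.png',np.vstack([A[:, :700],B]))
for n,p in dict(rack=(435,252),lamp=(238,249),rec=(320,236)).items(): print(n,onz(b,p,0.02))
print(hsv[225,419],hsv[268,434],hsv[258,448],hsv[300,400])
E
```

```text
rack [ 0.52964375 -0.29338909  0.02      ]
lamp [0.53818838 0.2395105  0.02      ]
rec [0.5733455  0.01744537 0.02      ]
[ 15 114 161] [ 15 114 157] [ 16 114 147] [ 16  95 124]
```

View pics/c0.png

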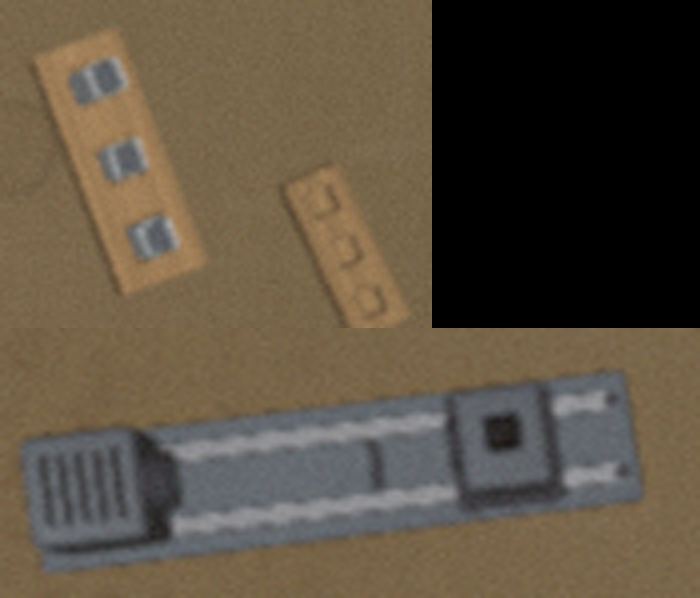

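Top crop: the larger rack (crop (120,160)) has three cells. The far one, crop (97,80), image about (429,232), leans outward the most, so it's the tall cell. The small block at crop (350,250) has no real pockets and isn't meant. The receiver post is at image (320.6,235). Next I'll measure the bench and rack numbers.

```bash
python3 - <<'E'
from h import *
import pickle
a,b=pickle.load(open('s0.pkl','rb'))
im=b['image'];g=cv2.cvtColor(im,cv2.COLOR_BGR2GRAY);hsv=cv2.cvtColor(im,cv2.COLOR_BGR2HSV)
# post
w=(g[225:245,310:332]<45);ys,xs=np.nonzero(w);p=(xs.mean()+310,ys.mean()+225);P=onz(b,p,.141);print('post',p,w.sum(),P)
# base plate: low saturation grey
m=((hsv[...,1]<70)&(hsv[...,2]>50)).astype(np.uint8)*0
m[205:280,215:360]=(hsv[205:280,215:360,1]<60)
m=cv2.morphologyEx(m,cv2.MORPH_OPEN,np.ones((3,3)))
c=max(cv2.findContours(m,0,1)[0],key=cv2.contourArea);r=cv2.minAreaRect(c);bx=cv2.boxPoints(r);print('bench rect',r)
for q in bx: print(q.round(1),onz(b,q,.012).round(4))
# rails bright: direction
m=np.zeros_like(g);m[222:262,255:345]=(g[222:262,255:345]>125)&(hsv[222:262,255:345,1]<40)
n,l,st,ct=cv2.connectedComponentsWithStats(m)
for i in range(1,n):
    if st[i,4]>30:
        pts=np.argwhere(l==i)[:,::-1].astype(np.float32); e=cv2.fitLine(pts,2,0,.01,.01).ravel()
        A=onz(b,e[2:]-40*e[:2],.018);B=onz(b,e[2:]+40*e[:2],.018);d=A-B;print('rail',st[i],onz(b,e[2:],.018).round(4),np.degrees(np.arctan2(-d[0],d[1])))
# rack
m=np.zeros_like(g);roi=(slice(210,295),slice(405,465));m[roi]=((hsv[roi][...,1]>105)|(hsv[roi][...,1]<65))&(hsv[roi][...,2]>60)
m[roi]|=(g[roi]>125)
m=cv2.morphologyEx(cv2.morphologyEx(m,cv2.MORPH_OPEN,np.ones((3,3))),cv2.MORPH_CLOSE,np.ones((7,7)))
c=max(cv2.findContours(m,0,1)[0],key=cv2.contourArea);r=cv2.minAreaRect(c);print('rack rect',r,onz(b,r[0],.02))
for q in cv2.boxPoints(r): print(q.round(1),onz(b,q,.022).round(4))
E
```

```text
post (np.float64(320.22222222222223), np.float64(235.0)) 36 [0.564641   0.01567601 0.141     ]
bench rect ((285.5882873535156, 243.14707946777344), (30.715736389160156, 122.81790924072266), 82.23483276367188)
[222.7 236.2] [0.5737 0.2834 0.012 ]
[344.4 219.6] [ 0.619  -0.0492  0.012 ]
[348.5 250.1] [ 0.5356 -0.0601  0.012 ]
[226.8 266.7] [0.4907 0.2707 0.012 ]
rail [331 226  10   6  37] [ 0.5946 -0.0247  0.018 ] 9.744855035067886
rail [255 231  54  11 178] [0.5749 0.1235 0.018 ] 7.976025040625216
rail [333 242  10   5  35] [ 0.5513 -0.03    0.018 ] 9.490404810903426
rail [255 247  56  11 190] [0.5309 0.1192 0.018 ] 7.897722944297705
rack rect ((434.2165832519531, 252.18186950683594), (64.66934967041016, 24.175458908081055), 69.07550048828125) [ 0.52915318 -0.2912632   0.02      ]
[411.4 226.3] [ 0.5994 -0.2304  0.022 ]
[434.  217.7] [ 0.6229 -0.292   0.022 ]
[457.1 278.1] [ 0.4594 -0.3507  0.022 ]
[434.5 286.7] [ 0.4363 -0.2896  0.022 ]
```

```bash
cat >> h.py <<'E'
def delta(pos,yaw,rot_first=True):
    s=state();R0=Ro.from_euler('xyz',s['eef_rot'],degrees=True);R1=Ro.from_euler('xyz',[180,0,yaw],degrees=True)
    rv=(R0.inv()*R1).as_rotvec();d=np.array(pos)-s['tcp_pos'];R=R1 if rot_first else R0
    print('t',round(s['time_s'],2),'tcp',np.round(s['tcp_pos'],4),np.round(s['eef_rot'],2),'F',np.round(s['force'],1),'g',round(s['grip_width']*1e3,1))
    print('turn',rv.round(4),'then shift mm',(R.inv().apply(d)*1e3).round(1))
E
python3 -c "
from h import *
delta([.5708,-.0289,.22],97.9)"
```

```text
t 0.1 tcp [0.2103 0.5075 0.2303] [-179.88    0.    157.5 ] F [-0.5 -1.   0.4] g 85.0
turn [-0.0019  0.0012  1.0401] then shift mm [-580.9  283.4   10.3]
```

{"name": "servo_tool", "arguments": {"targets": "0 0 0 0 0 0.08;0 0 0 0 0 0.08;0 0 0 0 0 0.08;0 0 0 0 0 0.08;0 0 0 0 0 0.08;0 0 0 0 0 0.08;0 0 0 0 0 0.08;0 0 0 0 0 0.08;0 0 0 0 0 0.08;0 0 0 0 0 0.08;0 0 0 0 0 0.08;0 0 0 0 0 0.08;0 0 0 0 0 0.08", "claw": 0}}

```text
time_s: 1.18
tcp_pos: [0.2103, 0.5077, 0.2306]
eef_rot: [-180.0, 0.1, 97.7]
force: [0.0, 0.4, 0.2]
grip_width: 0.0005
```

{"name": "servo_tool", "arguments": {"targets": "-29 14 0 0 0 0;-29 14 0 0 0 0;-29 14 0 0 0 0;-29 14 0 0 0 0;-29 14 0 0 0 0;-29 14 0 0 0 0;-29 14 0 0 0 0;-29 14 0 0 0 0;-29 14 0 0 0 0;-29 14 0 0 0 0;-29 14 0 0 0 0;-29 14 0 0 0 0;-29 14 0 0 0 0;-29 14 0 0 0 0;-29 14 0 0 0 0;-29 14 0 0 0 0;-29 14 0 0 0 0;-29 14 0 0 0 0;-29 14 0 0 0 0;-29 14 0 0 0 0"}}

```text
time_s: 2.85
tcp_pos: [0.568, -0.0289, 0.2307]
eef_rot: [-179.9, -0.0, 97.9]
force: [0.0, 0.8, 0.0]
grip_width: 0.0001
```

```bash
python3 - <<'E'
from h import *
delta([.5708,-.0289,.118],97.9)
w=snap('wrist','w1.png');print(w['K'],np.round(w['hand_eye'],4))
import pickle;pickle.dump((state(),w),open('w1.pkl','wb'))
E
```

```text
t 2.85 tcp [ 0.568  -0.0289  0.2307] [-1.7994e+02 -2.0000e-02  9.7930e+01] F [0.  0.8 0. ] g 0.1
turn [-0.0011 -0.0004  0.0006] then shift mm [ -0.3   2.8 112.7]
[[371.64829954   0.         318.40062681]
 [  0.         371.64829954 236.05663635]
 [  0.           0.           1.        ]] [[-6.000e-04 -9.587e-01 -2.844e-01  7.200e-02]
 [ 1.000e+00 -8.000e-04  5.000e-04  2.000e-04]
 [-7.000e-04 -2.844e-01  9.587e-01 -1.417e-01]
 [ 0.000e+00  0.000e+00  0.000e+00  1.000e+00]]
```

View pics/w1.png

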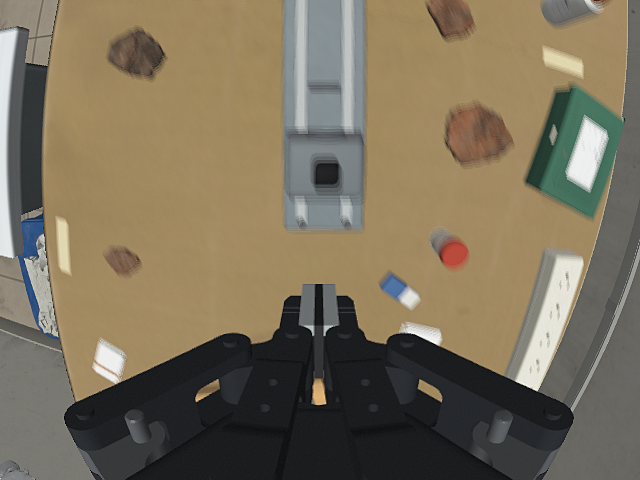

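The wrist view shows the post top at (327,173), the receiver housing ahead of the shut fingers at (319,290), and the bench rails straight up the image. I'll check the post position from here.

```bash
cat >> h.py <<'E'
def wray(st,w,uv):
    K=w['K'];x=(np.array(uv,float)-[K[0][2],K[1][2]])/K[0][0];r=np.hypot(*x);H=np.array(w['hand_eye'])
    d=np.r_[x/r*np.sin(r),np.cos(r)] if r>1e-9 else np.array([0,0,1.])
    R=Ro.from_euler('xyz',st['eef_rot'],degrees=True)
    return R.apply(H[:3,3])+st['tcp_pos'],R.apply(H[:3,:3]@d)
def wonz(st,w,uv,z):
    o,d=wray(st,w,uv);return o+d*(z-o[2])/d[2]
def wproj(st,w,P):
    H=np.array(w['hand_eye']);R=Ro.from_euler('xyz',st['eef_rot'],degrees=True)
    p=H[:3,:3].T@(R.inv().apply(np.array(P)-st['tcp_pos'])-H[:3,3])
    th=np.arctan2(np.hypot(p[0],p[1]),p[2]);K=w['K']
    return np.array([K[0][2],K[1][2]])+K[0][0]*th*p[:2]/np.hypot(p[0],p[1])
E
python3 - <<'E'
from h import *
import pickle
st,w=pickle.load(open('w1.pkl','rb'))
g=cv2.cvtColor(w['image'],cv2.COLOR_BGR2GRAY)
ys,xs=np.nonzero(g[150:200,300:350]<40);print(xs.min()+300,xs.max()+300,ys.min()+150,ys.max()+150,len(xs))
print('post centroid',wonz(st,w,(327,172),.141).round(4))
A,B=[wonz(st,w,p,.018) for p in((302,20),(302,110))];d=A-B;print('yawL',np.degrees(np.arctan2(-d[0],d[1])))
A,B=[wonz(st,w,p,.018) for p in((348,20),(348,110))];d=A-B;print('yawR',np.degrees(np.arctan2(-d[0],d[1])))
u=np.array([-.1374,.9905,0])
for p in((285,229),(362,229)):print('plate end',wonz(st,w,p,.012).round(4))
print('stop line',wonz(st,w,(324,88),.018).round(4))
E
```

```text
316 337 164 183 429
post centroid [0.5706 0.0069 0.141 ]
yawL 7.37381105655988
yawR 7.308140762706751
plate end [ 0.5416 -0.0713  0.012 ]
plate end [ 0.6188 -0.0613  0.012 ]
stop line [0.5625 0.0712 0.018 ]
```

```bash
python3 - <<'E'
from h import *
import pickle
st=state();w=snap('wrist','w2.png');print(st['tcp_pos'],np.abs(st['joint_velocities']).max())
g=cv2.cvtColor(w['image'],cv2.COLOR_BGR2GRAY)
ys,xs=np.nonzero(g[140:210,300:350]<40);print(xs.min()+300,xs.max()+300,ys.min()+140,ys.max()+140,len(xs))
pickle.dump((st,w),open('w2.pkl','wb'))
print(np.median(xs)+300,np.median(ys)+140,wonz(st,w,(np.median(xs)+300,np.median(ys)+140),.141))
b=snap('top');g=cv2.cvtColor(b['image'],cv2.COLOR_BGR2GRAY);print(np.argwhere(g[225:245,310:332]<45).mean(0)+[225,310])
E
```

```text
[ 0.57051015 -0.03784412  0.23066912] 7.80871491774694
306 333 140 168 654
320.0 156.0 [0.5649907  0.01626884 0.141     ]
[nan nan]<stdin>:8: RuntimeWarning: Mean of empty slice.
  ret = um.true_divide(
```

{"name": "servo_tool", "arguments": {"targets": "0 0 0 0 0 0;0 0 0 0 0 0;0 0 0 0 0 0"}}

```text
time_s: 3.25
tcp_pos: [0.5672, -0.0258, 0.2311]
eef_rot: [-180.0, -0.1, 98.1]
force: [-0.6, -0.1, 0.0]
grip_width: 0.0
```

```bash
python3 - <<'E'
from h import *
import pickle
st=state();w=snap('wrist','w2.png');print(st['tcp_pos'],np.abs(st['joint_velocities']).max())
pickle.dump((st,w),open('w2.pkl','wb'))
g=cv2.cvtColor(w['image'],cv2.COLOR_BGR2GRAY)
ys,xs=np.nonzero(g[130:210,300:350]<40);print(xs.min()+300,xs.max()+300,ys.min()+130,ys.max()+130,len(xs))
c=cv2.resize(w['image'][0:300,240:400],None,fx=2,fy=2);cv2.imwrite('pics/w2c.png',c)
E
```

```text
[ 0.56721285 -0.02581916  0.2311458 ] 0.22704805995919244
306 342 130 188 783
```

View pics/w2c.png

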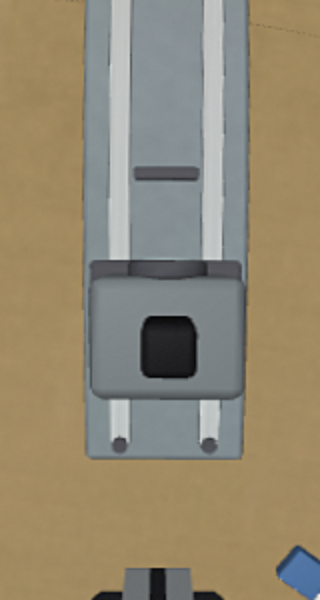

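Settled view: the post is at crop (168,347), the stop bar at (167,173), and the bench plate end at y=458. The rails run straight. I'll take the bench yaw and origin from it.

```bash
python3 - <<'E'
from h import *
import pickle
st,w=pickle.load(open('w2.pkl','rb'))
f=lambda x,y,z:wonz(st,w,(240+x/2,y/2),z)
hsv=cv2.cvtColor(w['image'],cv2.COLOR_BGR2HSV);g=hsv[...,2]
L=[];Rr=[]
for y in range(5,120,5):
    r=np.nonzero((g[y,270:380]>165)&(hsv[y,270:380,1]<30))[0]+270
    if len(r)<4: continue
    a=r[r<325];b=r[r>=325]
    if len(a) and len(b): L.append(wonz(st,w,(a.mean(),y),.018));Rr.append(wonz(st,w,(b.mean(),y),.018))
for q in(L,Rr):
    q=np.array(q);k=np.polyfit(q[:,1],q[:,0],1);print(len(q),'yaw',np.degrees(np.arctan(-k[0])),'x at y=.136',np.polyval(k,.136),'x at y=.06',np.polyval(k,.06))
for n,p in dict(e1=(88,458,.012),e2=(242,458,.012),stop_b=(167,180,.018),recfront=(167,262,.03),bodyb=(168,398,.105)).items():print(n,f(*p).round(4))
g2=w['image'].max(2);print([ (y,int(g2[y,324])) for y in range(150,206,3)],[(x,int(g2[170,x])) for x in range(300,350,3)])
delta([.5703,-.0288,.118],97.7)
E
```

```text
23 yaw 7.519182734422211 x at y=.136 0.5267874693528903 x at y=.06 0.53681894627547
23 yaw 7.600865871024905 x at y=.136 0.5710911978786102 x at y=.06 0.5812329319083454
e1 [ 0.5369 -0.0576  0.012 ]
e2 [ 0.614  -0.0467  0.012 ]
stop_b [0.5569 0.0834 0.018 ]
recfront [0.5623 0.0445 0.03  ]
bodyb [ 0.5686 -0.0044  0.105 ]
[(150, 140), (153, 140), (156, 142), (159, 16), (162, 27), (165, 35), (168, 41), (171, 38), (174, 36), (177, 37), (180, 33), (183, 36), (186, 27), (189, 101), (192, 132), (195, 121), (198, 87), (201, 149), (204, 148)] [(300, 136), (303, 138), (306, 136), (309, 150), (312, 26), (315, 42), (318, 40), (321, 39), (324, 40), (327, 39), (330, 37), (333, 38), (336, 26), (339, 147), (342, 135), (345, 135), (348, 135)]
t 3.3 tcp [ 0.5673 -0.0259  0.2313] [-1.7999e+02 -6.0000e-02  9.8070e+01] F [ 0.  -0.6  0.6] g 0.3
turn [-0.0002 -0.0011  0.0065] then shift mm [ -3.2   2.6 113.3]
```

{"name": "servo_tool", "arguments": {"targets": "-1 1 12 0 0 0.006;-1 1 12 0 0 0;-1 0.6 12 0 0 0;0 0 12 0 0 0;0 0 12 0 0 0;0 0 12 0 0 0;0 0 12 0 0 0;0 0 12 0 0 0;0 0 10 0 0 0;0 0 5 0 0 0;0 0 2 0 0 0;0 0 0 0 0 0;0 0 0 0 0 0;0 0 0 0 0 0"}}

```text
time_s: 4.47
tcp_pos: [0.5713, -0.0305, 0.1191]
eef_rot: [179.9, 0.0, 97.6]
force: [-0.4, -0.1, -0.7]
grip_width: -0.0005
```

```bash
python3 - <<'E'
from h import *
delta([.565,.0163,.118],97.7)
E
```

```text
t 4.47 tcp [ 0.5713 -0.0305  0.1191] [1.7991e+02 1.0000e-02 9.7570e+01] F [-0.4 -0.1 -0.7] g -0.5
turn [ 0.0016  0.0003 -0.0022] then shift mm [47.2  0.1  1.1]
```

{"name": "servo_tool", "arguments": {"targets": "5 0 0 0 0 0;5 0 0 0 0 0;5 0 0 0 0 0;4 0 0 0 0 0;4 0 0 0 0 0;4 0 0 0 0 0;4 0 0 0 0 0;4 0 0 0 0 0;4 0 0 0 0 0;4 0 0 0 0 0;4 0 0 0 0 0;4 0 0 0 0 0;3 0 0 0 0 0;2 0 0 0 0 0;0 0 0 0 0 0;0 0 0 0 0 0"}}

```text
time_s: 5.8
tcp_pos: [0.5631, 0.0262, 0.1183]
eef_rot: [-180.0, -0.1, 97.6]
force: [-0.7, -0.6, 1.0]
grip_width: 0.0003
```

```bash
python3 - <<'E'
from h import *
delta([.565,.0163,.118],97.7)
st=state();w=snap('wrist');b=snap('top');
cv2.imwrite('pics/w3.png',np.hstack([cv2.resize(w['image'][0:300,220:420],None,fx=1.5,fy=1.5),cv2.resize(b['image'][212:272,250:350],(400,240))[np.r_[0:240,[0]*210]]]))
E
```

```text
t 5.8 tcp [0.5631 0.0262 0.1183] [-1.7998e+02 -9.0000e-02  9.7610e+01] F [-0.7 -0.6  1. ] g 0.3
turn [-0.0003 -0.0015 -0.0015] then shift mm [-10.1   0.6   0.3]
```

View pics/w3.png

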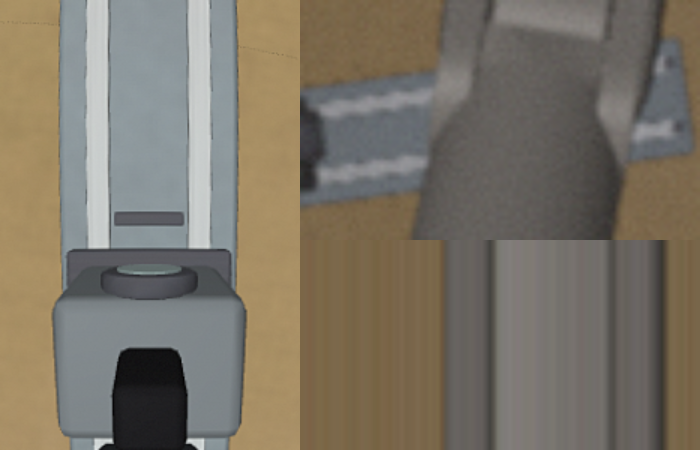

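The fingers are on the post at (150,390) and the receiver has moved. The stop bar at (148,218) is still about 10–15 mm ahead of the carriage front at (150,252). I'll keep pushing gently and watch the force.

{"name": "servo_tool", "arguments": {"targets": "2 0 0 0 0 0;2 0 0 0 0 0;2 0 0 0 0 0;2 0 0 0 0 0;0 0 0 0 0 0"}}

```text
time_s: 6.32
tcp_pos: [0.5622, 0.0334, 0.1183]
eef_rot: [-180.0, -0.0, 97.6]
force: [0.5, -2.9, -0.4]
grip_width: 0.0001
```

{"name": "servo_tool", "arguments": {"targets": "1 0 0 0 0 0;1 0 0 0 0 0;1 0 0 0 0 0"}}

```text
time_s: 6.57
tcp_pos: [0.5618, 0.0359, 0.1183]
eef_rot: [180.0, 0.0, 97.6]
force: [0.0, -2.2, -0.1]
grip_width: 0.0001
```

{"name": "servo_tool", "arguments": {"targets": "1 0 0 0 0 0;1 0 0 0 0 0;1 0 0 0 0 0"}}

```text
time_s: 6.82
tcp_pos: [0.5618, 0.0359, 0.1183]
eef_rot: [180.0, 0.2, 97.5]
force: [1.4, -7.5, -1.4]
grip_width: 0.0001
```

{"name": "servo_tool", "arguments": {"targets": "1 0 0 0 0 0;1 0 0 0 0 0;1 0 0 0 0 0;0 0 0 0 0 0;0 0 0 0 0 0"}}

```text
time_s: 7.23
tcp_pos: [0.5618, 0.0359, 0.1184]
eef_rot: [180.0, 0.5, 97.3]
force: [2.4, -10.3, -2.9]
grip_width: 0.0001
```

```bash
python3 - <<'E'
from h import *
delta([.5624,.0361,.118],97.7)
st=state();w=snap('wrist','w4.png')
import pickle;pickle.dump((st,w),open('w4.pkl','wb'))
u=np.array([-.133,.991])
print('post home',np.array(st['tcp_pos'][:2])+u*.020)
E
```

```text
t 7.23 tcp [0.5618 0.0359 0.1184] [179.95   0.45  97.32] F [  2.4 -10.3  -2.9] g 0.1
turn [ 0.0008  0.0079 -0.0066] then shift mm [0.1 0.7 0.4]
post home [0.55911445 0.05569147]
```

{"name": "servo_tool", "arguments": {"targets": "-8 0 0 0 0 0;-10 0 0 0 0 0;-10 0 0 0 0 0;-10 0 0 0 0 0;0 0 -15 0 0 0;0 0 -20 0 0 0;0 0 -20 0 0 0;0 0 -20 0 0 0;0 0 -15 0 0 0;0 0 -5 0 0 0;0 0 0 0 0 0;0 0 0 0 0 0;0 0 0 0 0 0"}}

```text
time_s: 8.37
tcp_pos: [0.5651, 0.0044, 0.2119]
eef_rot: [-179.9, -0.0, 97.6]
force: [-1.4, -0.4, -0.9]
grip_width: -0.0
```

```bash
python3 - <<'E'
from h import *
st=state();w=snap('wrist','w5.png')
import pickle;pickle.dump((st,w),open('w5.pkl','wb'))
cv2.imwrite('pics/w5c.png',cv2.resize(w['image'][0:290,220:420],None,fx=2,fy=2))
delta([.529,-.291,.21],20)
print(np.round(st['q'],1))
E
```

```text
t 8.42 tcp [0.5651 0.0044 0.2118] [-1.7984e+02 -3.0000e-02  9.7570e+01] F [ 1.5 -0.4  0.5] g 0.1
turn [-0.0027  0.0015  1.3538] then shift mm [-134.9  265.2    1.8]
[-26.8  22.4  34.2  86.9 -12.8  74.8  16.4]
```

View pics/w5c.png

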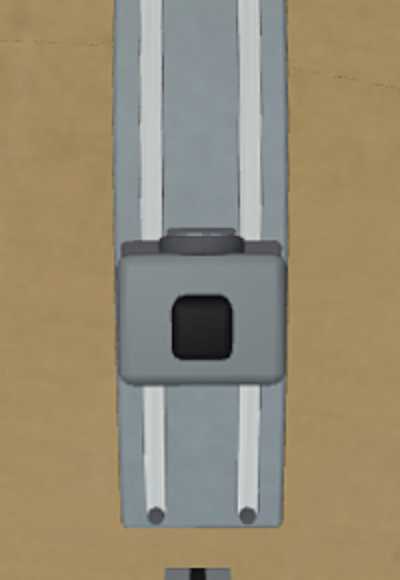

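The receiver is now up against the stop bar, which is hidden under its front at (203,235), and the snout faces the lamp. On to the rack.

{"name": "servo_tool", "arguments": {"targets": "0 0 0 0 0 0.09;0 0 0 0 0 0.09;0 0 0 0 0 0.09;0 0 0 0 0 0.09;0 0 0 0 0 0.09;0 0 0 0 0 0.09;0 0 0 0 0 0.09;0 0 0 0 0 0.09;0 0 0 0 0 0.09;0 0 0 0 0 0.09;0 0 0 0 0 0.09;0 0 0 0 0 0.09;0 0 0 0 0 0.09;0 0 0 0 0 0.09;0 0 0 0 0 0.09", "claw": 60}}

```text
time_s: 9.67
tcp_pos: [0.5654, 0.0045, 0.2121]
eef_rot: [-180.0, 0.1, 20.0]
force: [-0.4, 0.4, -0.3]
grip_width: 0.0604
```

{"name": "servo_tool", "arguments": {"targets": "-6 12 0 0 0 0;-11 22 0 0 0 0;-11 22 0 0 0 0;-11 22 0 0 0 0;-11 22 0 0 0 0;-11 22 0 0 0 0;-11 22 0 0 0 0;-11 22 0 0 0 0;-11 22 0 0 0 0;-11 22 0 0 0 0;-11 22 0 0 0 0;-11 22 0 0 0 0;-6 11 0 0 0 0;-2 5 0 0 0 0;0 0 0 0 0 0;0 0 0 0 0 0;0 0 0 0 0 0;0 0 0 0 0 0"}}

```text
time_s: 11.17
tcp_pos: [0.5334, -0.294, 0.2131]
eef_rot: [-179.9, -0.0, 20.4]
force: [-0.3, 0.5, 0.6]
grip_width: 0.0599
```

```bash
python3 - <<'E'
from h import *
import pickle
st=state();w=snap('wrist','w6.png');pickle.dump((st,w),open('w6.pkl','wb'))
delta([.581,-.272,.15],20);print(np.abs(st['joint_velocities']).max(),np.round(st['q'],1))
cv2.imwrite('pics/w6c.png',cv2.resize(w['image'][60:360,170:470],None,fx=2,fy=2,interpolation=cv2.INTER_CUBIC))
E
```

```text
t 11.22 tcp [ 0.5334 -0.2942  0.2132] [-1.7995e+02 -3.0000e-02  2.0380e+01] F [-0.1  1.1  0.2] g 60.1
turn [-0.0008 -0.0005  0.0067] then shift mm [52.3 -4.5 63.2]
0.40122176513515706 [ -4.4  31.9  50.7  79.7 -24.6  79.8 -23.3]
```

View pics/w6c.png

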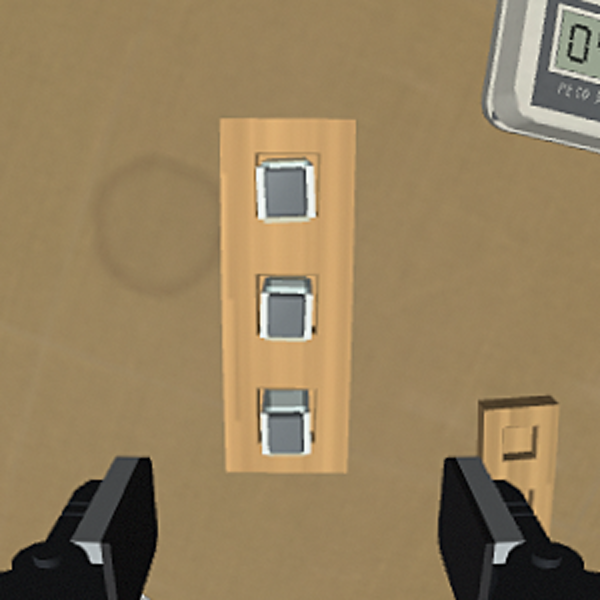

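The wrist view shows the rack with three cells: far (286,190), middle (287,310) and near (287,425), in crop pixels. The far one looks largest and nearest the camera, so it's the tall one, and its frosted white walls are on the left and right. I'll measure its stopper and walls.

```bash
python3 - <<'E'
from h import *
import pickle
st,w=pickle.load(open('w6.pkl','rb'))
im=w['image'];hsv=cv2.cvtColor(im,cv2.COLOR_BGR2HSV)
for (x,y,zs) in((313,155,.070),(313.5,217,.046),(313,276,.046)):
    x=int(x);r=(slice(y-25,y+25),slice(x-25,x+25))
    m=((hsv[r][...,1]<60)&(hsv[r][...,2]<140)&(hsv[r][...,0]>90)).astype(np.uint8)
    m=cv2.morphologyEx(m,cv2.MORPH_OPEN,np.ones((5,5)))
    c=max(cv2.findContours(m,0,1)[0],key=cv2.contourArea)
    q=np.array([wonz(st,w,p+[x-25,y-25],zs)[:2] for p in c[:,0].astype(float)],np.float32)*1000
    R=cv2.minAreaRect(q);print('stopper',np.round(R,1) if 0 else R)
    m=((hsv[r][...,1]<40)&(hsv[r][...,2]>175)).astype(np.uint8)
    n,l,s,ct=cv2.connectedComponentsWithStats(m)
    m2=np.isin(l,[i for i in range(1,n) if s[i,4]>15])
    q=np.array([wonz(st,w,p+[x-25.,y-25.],zs-.002)[:2] for p in np.argwhere(m2)[:,::-1]],np.float32)*1000
    R=cv2.minAreaRect(q);print('  white',R)
    print('  zratio check px',len(c))
# rack edges
for u in((220,118),(355,119),(226,472),(348,472)): print(wonz(st,w,(170+u[0]/2,60+u[1]/2),.022).round(4))
E
```

```text
stopper ((580.9507446289062, -271.7283630371094), (17.72290802001953, 14.553316116333008), 20.315961837768555)
  white ((580.84033203125, -271.6140441894531), (23.476804733276367, 21.87336540222168), 23.234464645385742)
  zratio check px 75
stopper ((529.9702758789062, -290.04254150390625), (17.58484649658203, 14.623799324035645), 20.3515682220459)
  white ((530.3003540039062, -289.8735046386719), (22.989301681518555, 21.678760528564453), 20.344398498535156)
  zratio check px 70
stopper ((478.8781433105469, -308.7866516113281), (17.56884002685547, 15.234684944152832), 20.492223739624023)
  white ((478.8232727050781, -308.345947265625), (23.512950897216797, 21.54136848449707), 20.66595458984375)
  zratio check px 67
[ 0.5986 -0.2338  0.022 ]
[ 0.6188 -0.2899  0.022 ]
[ 0.4389 -0.2918  0.022 ]
[ 0.46   -0.3485  0.022 ]
```

```bash
cat > meas.py <<'E'
from h import *
def walls(st,w,x0,x1,y0,y1,z,ax):
    """inner edges stopper/wall and outer wall edges -> lines at height z; angle of tool-x like direction"""
    im=w['image'].astype(float);sat=im.max(2)-im.min(2);v=im.min(2)
    L=[];R=[]
    for y in range(y0,y1+1):
        r=v[y,x0:x1+1];k=np.nonzero(r>160)[0]
        if len(k)<2: continue
        def cross(i,j): return i+(160-r[i])/(r[j]-r[i])*(j-i)
        a=k[0];b=k[-1]
        if a>0: L.append(wonz(st,w,(x0+cross(a-1,a),y),z)[:2])
        if b<len(r)-1: R.append(wonz(st,w,(x0+cross(b,b+1),y),z)[:2])
    for n,q in(('L',L),('R',R)):
        q=np.array(q,np.float32);e=cv2.fitLine(q,cv2.DIST_HUBER,0,.01,.01).ravel()
        if e[0]*ax[0]+e[1]*ax[1]<0:e[:2]*=-1
        print(n,len(q),'ang',np.degrees(np.arctan2(e[1],e[0])).round(2),'mid',q.mean(0).round(4))
E
python3 - <<'E'
from meas import *
import pickle
st,w=pickle.load(open('w6.pkl','rb'))
v=w['image'].min(2)
for y in range(136,174,2): print(y,v[y,292:334].tolist())
walls(st,w,292,334,142,168,.068,(1,.37))
walls(st,w,292,334,206,226,.044,(1,.37))
E
```

```text
136 [107, 109, 112, 115, 115, 103, 88, 82, 87, 91, 94, 94, 98, 99, 98, 100, 97, 98, 96, 96, 94, 94, 94, 95, 95, 96, 96, 97, 97, 97, 97, 97, 96, 98, 98, 97, 96, 97, 103, 108, 107, 109]
138 [109, 108, 111, 117, 118, 94, 59, 93, 118, 114, 114, 113, 112, 111, 113, 114, 112, 113, 113, 112, 112, 108, 107, 109, 108, 106, 103, 103, 103, 100, 101, 111, 113, 112, 113, 113, 103, 89, 99, 107, 108, 108]
140 [106, 108, 111, 116, 118, 93, 66, 98, 109, 95, 98, 110, 107, 106, 106, 105, 104, 129, 130, 131, 131, 132, 130, 131, 139, 157, 156, 155, 155, 155, 157, 141, 111, 108, 112, 112, 104, 89, 100, 107, 108, 108]
142 [107, 108, 112, 115, 117, 86, 54, 78, 120, 151, 172, 170, 183, 237, 231, 230, 228, 230, 233, 234, 234, 234, 233, 234, 236, 237, 240, 240, 239, 238, 180, 157, 118, 103, 109, 106, 101, 90, 102, 106, 108, 110]
144 [107, 109, 112, 114, 113, 91, 214, 233, 236, 212, 130, 65, 84, 121, 118, 116, 120, 123, 99, 94, 95, 97, 98, 98, 100, 99, 80, 80, 81, 112, 123, 234, 241, 239, 211, 123, 98, 89, 103, 109, 107, 107]
146 [108, 108, 112, 114, 112, 65, 228, 241, 243, 211, 119, 111, 128, 127, 126, 126, 12
[... 2315 characters left out ...]
 125, 138, 138, 137, 136, 136, 135, 136, 135, 133, 144, 142, 139, 140, 176, 207, 214, 217, 189, 86, 96, 108, 107, 107, 109]
170 [108, 108, 110, 113, 114, 112, 108, 102, 94, 122, 169, 191, 190, 191, 186, 187, 184, 186, 185, 182, 183, 182, 180, 177, 178, 179, 178, 179, 180, 175, 175, 175, 153, 120, 104, 105, 106, 105, 108, 107, 109, 110]
172 [107, 108, 110, 115, 114, 112, 112, 112, 108, 107, 106, 104, 106, 106, 107, 110, 108, 109, 108, 107, 106, 106, 105, 105, 107, 107, 108, 108, 108, 107, 106, 107, 108, 108, 109, 108, 107, 105, 106, 107, 108, 111]
L 27 ang 22.85 mid [ 0.5774 -0.2613]
R 27 ang 22.43 mid [ 0.585  -0.2819]
L 21 ang 19.15 mid [ 0.5266 -0.2796]
R 21 ang 17.53 mid [ 0.5343 -0.3004]
```

The cell's centre is (0.581,-0.2716) with yaw about 22.6°. I'll move above it.

```bash
python3 - <<'E'
from h import *
delta([.5811,-.2716,.12],22.6)
E
```

```text
t 11.22 tcp [ 0.5334 -0.2942  0.2132] [-1.7995e+02 -3.0000e-02  2.0380e+01] F [-0.1  1.1  0.2] g 60.1
turn [-0.0008 -0.0005 -0.0387] then shift mm [52.7 -2.5 93.2]
```

{"name": "servo_tool", "arguments": {"targets": "0 0 0 0 0 -0.02;0 0 0 0 0 -0.019;6 -0.5 0 0 0 0;10 -0.5 0 0 0 0;10 -0.5 0 0 0 0;10 -0.5 0 0 0 0;10 -0.5 0 0 0 0;6.7 0 6 0 0 0;0 0 12 0 0 0;0 0 15 0 0 0;0 0 15 0 0 0;0 0 15 0 0 0;0 0 15 0 0 0;0 0 10 0 0 0;0 0 5 0 0 0;0 0 0 0 0 0;0 0 0 0 0 0;0 0 0 0 0 0"}}

```text
time_s: 12.72
tcp_pos: [0.5809, -0.2739, 0.1212]
eef_rot: [179.9, -0.1, 22.4]
force: [0.4, 0.5, 0.1]
grip_width: 0.0601
```

```bash
python3 - <<'E'
from meas import *
import pickle
delta([.5811,-.2716,.034],22.6)
st=state();w=snap('wrist','w7.png');pickle.dump((st,w),open('w7.pkl','wb'))
p=wproj(st,w,[.5811,-.2716,.068]);print(p)
x,y=p.astype(int);cv2.imwrite('pics/w7c.png',cv2.resize(w['image'][max(0,y-110):y+90,x-133:x+133],None,fx=3,fy=3,interpolation=cv2.INTER_CUBIC))
E
```

```text
t 12.72 tcp [ 0.5809 -0.2739  0.1212] [ 1.7991e+02 -5.0000e-02  2.2450e+01] F [0.4 0.5 0.1] g 60.1
turn [ 0.0016 -0.0009 -0.0026] then shift mm [ 1.1 -2.  87.2]
[314.04152562 259.6350549 ]
```

View pics/w7c.png

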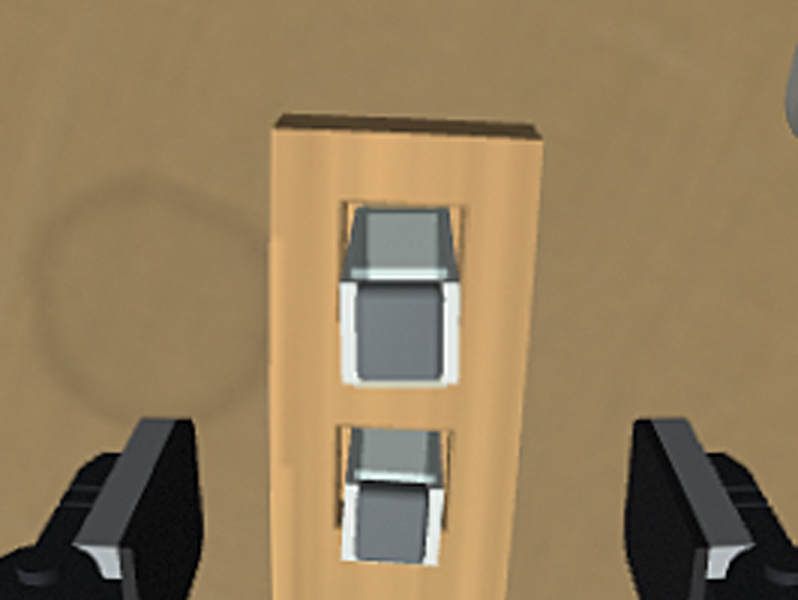

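The view shows the tall cell square to the tool at (400,330), the fingers at x=197 and x=632, and the cell slightly left of centre. That agrees with the 2 mm y shift. I'll refine the walls and descend.

```bash
python3 - <<'E'
from meas import *
import pickle
st,w=pickle.load(open('w7.pkl','rb'))
y0=259-110;x0=314-133
walls(st,w,x0+100,x0+167,y0+98,y0+124,.068,(1,.4))
for v in(281,384): print(wonz(st,w,(x0+400/3,y0+v/3),.068).round(4))
E
```

```text
L 27 ang 21.86 mid [ 0.5766 -0.2613]
R 27 ang 22.54 mid [ 0.585  -0.2818]
[ 0.5904 -0.268   0.068 ]
[ 0.5714 -0.2757  0.068 ]
```

{"name": "servo_tool", "arguments": {"targets": "0.5 -1 5 0 0 0;0.4 -1 10 0 0 0;0 0 10 0 0 0;0 0 10 0 0 0;0 0 10 0 0 0;0 0 10 0 0 0;0 0 10 0 0 0;0 0 10 0 0 0;0 0 7 0 0 0;0 0 4 0 0 0;0 0 1 0 0 0;0 0 0 0 0 0;0 0 0 0 0 0;0 0 0 0 0 0"}}

```text
time_s: 13.93
tcp_pos: [0.5809, -0.2715, 0.034]
eef_rot: [179.9, -0.1, 22.5]
force: [-0.1, 0.4, 0.4]
grip_width: 0.0603
```

```bash
python3 - <<'E'
from h import *
delta([.5809,-.2717,.034],22.4)
E
```

```text
t 13.93 tcp [ 0.5809 -0.2715  0.034 ] [ 1.7994e+02 -5.0000e-02  2.2460e+01] F [-0.1  0.4  0.4] g 60.3
turn [ 0.0011 -0.0009  0.001 ] then shift mm [-0.1  0.2  0. ]
```

{"name": "servo_tool", "arguments": {"targets": "0 0 0 0 0 0;0 0 0 0 0 0;0 0 0 0 0 0;0 0 0 0 0 0;0 0 0 0 0 0", "claw": 26}}

```text
time_s: 14.35
tcp_pos: [0.5805, -0.2711, 0.0334]
eef_rot: [180.0, -0.0, 22.5]
force: [-0.1, 0.1, -0.6]
grip_width: 0.0258
```

{"name": "servo_tool", "arguments": {"targets": "0 0 0 0 0 0;0 0 0 0 0 0;0 0 0 0 0 0;0 0 0 0 0 0;0 0 0 0 0 0;0 0 0 0 0 0", "claw": 10}}

```text
time_s: 14.85
tcp_pos: [0.5806, -0.2712, 0.0335]
eef_rot: [180.0, -0.0, 22.5]
force: [0.6, -0.1, 1.7]
grip_width: 0.0212
```

{"name": "servo_tool", "arguments": {"targets": "0 0 -3 0 0 0;0 0 -5 0 0 0;0 0 -6 0 0 0;0 0 -8 0 0 0;0 0 -10 0 0 0;0 0 -12 0 0 0;0 0 -15 0 0 0;0 0 -15 0 0 0;0 0 -15 0 0 0;0 0 -15 0 0 0;0 0 -15 0 0 0;0 0 -15 0 0 0;0 0 -15 0 0 0;0 0 -12 0 0 0;0 0 -8 0 0 0;0 0 -4 0 0 0;0 0 0 0 0 0;0 0 0 0 0 0;0 0 0 0 0 0"}}

```text
time_s: 16.43
tcp_pos: [0.58, -0.2707, 0.2052]
eef_rot: [-179.9, 0.1, 22.4]
force: [-0.2, -0.2, 0.1]
grip_width: 0.021
```

```bash
python3 - <<'E'
from h import *
import pickle
u=np.array([-np.sin(np.radians(7.7)),np.cos(np.radians(7.7))])
delta([.550,.136,.207],97.7)
st=state();w=snap('wrist','w8.png');pickle.dump((st,w),open('w8.pkl','wb'))
cv2.imwrite('pics/w8c.png',cv2.resize(w['image'][180:420,200:440],None,fx=2.5,fy=2.5))
E
```

```text
t 16.43 tcp [ 0.58   -0.2707  0.2052] [-1.7991e+02  7.0000e-02  2.2450e+01] F [-0.2 -0.2  0.1] g 21.0
turn [-0.0022 -0.     -1.3134] then shift mm [407.   24.7  -1.8]
```

View pics/w8c.png

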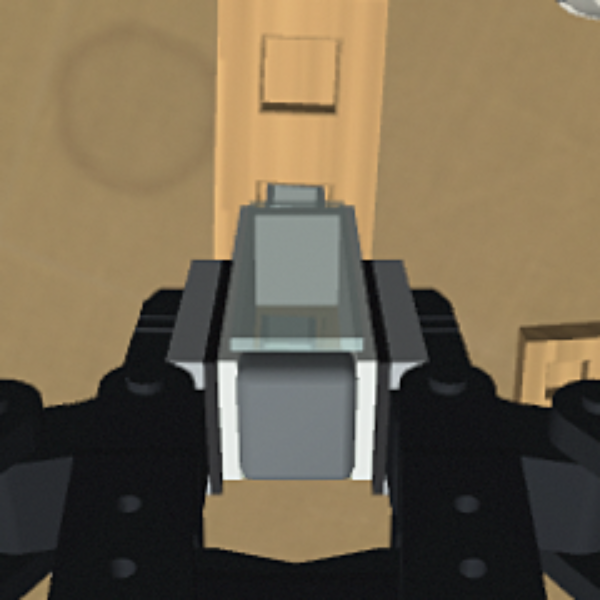

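The cell is held by its frosted walls (left and right pads), windows clear, hanging upright over the rack. The pocket is empty. I'll rotate and carry it toward the bench, stopping short to measure the gap.

{"name": "servo_tool", "arguments": {"targets": "0 0 0 0 0 -0.04;0 0 0 0 0 -0.07;0 0 0 0 0 -0.08;0 0 0 0 0 -0.08;0 0 0 0 0 -0.08;0 0 0 0 0 -0.08;0 0 0 0 0 -0.08;0 0 0 0 0 -0.08;0 0 0 0 0 -0.08;0 0 0 0 0 -0.08;0 0 0 0 0 -0.08;0 0 0 0 0 -0.08;0 0 0 0 0 -0.08;0 0 0 0 0 -0.08;0 0 0 0 0 -0.08;0 0 0 0 0 -0.08;0 0 0 0 0 -0.06;0 0 0 0 0 -0.023;0 0 0 0 0 0"}}

```text
time_s: 18.07
tcp_pos: [0.5801, -0.271, 0.2056]
eef_rot: [-179.9, -0.0, 97.7]
force: [0.2, -0.3, -0.8]
grip_width: 0.0212
```

{"name": "servo_tool", "arguments": {"targets": "5 0 0 0 0 0;10 1 0 0 0 0;15 1 0 0 0 0;20 2 0 0 0 0;20 2 0 0 0 0;20 2 0 0 0 0;20 2 0 0 0 0;20 2 0 0 0 0;20 2 0 0 0 0;20 2 0 0 0 0;20 2 0 0 0 0;20 2 0 0 0 0;20 2 0 0 0 0;20 2 0 0 0 0;15 1 0 0 0 0;10 0 0 0 0 0;5 0 0 0 0 0;0 0 0 0 0 0;0 0 0 0 0 0;0 0 0 0 0 0"}}

```text
time_s: 19.73
tcp_pos: [0.5678, 0.008, 0.2065]
eef_rot: [180.0, 0.1, 97.5]
force: [0.0, -0.2, -0.0]
grip_width: 0.0212
```

```bash
python3 - <<'E'
from h import *
import pickle
delta([.5492,.136,.205],97.7)
st=state();w=snap('wrist','w9.png');pickle.dump((st,w),open('w9.pkl','wb'));print(np.abs(st['joint_velocities']).max())
for p in([.5492-.1338*.05,.136+.991*.05,.09],[.5492+.1338*.05,.136-.991*.05,.09]):print(wproj(st,w,p))
cv2.imwrite('pics/w9c.png',cv2.resize(w['image'][0:330,200:440],None,fx=1.8,fy=1.8))
E
```

```text
t 19.73 tcp [0.5678 0.008  0.2065] [1.7999e+02 7.0000e-02 9.7540e+01] F [ 0.  -0.2 -0. ] g 21.2
turn [ 0.0001  0.0012 -0.0027] then shift mm [129.4  -1.3   1.5]
0.36274229879863307
[315.20487213 -17.80668592]
[315.61319197 118.1323699 ]
```

View pics/w9c.png

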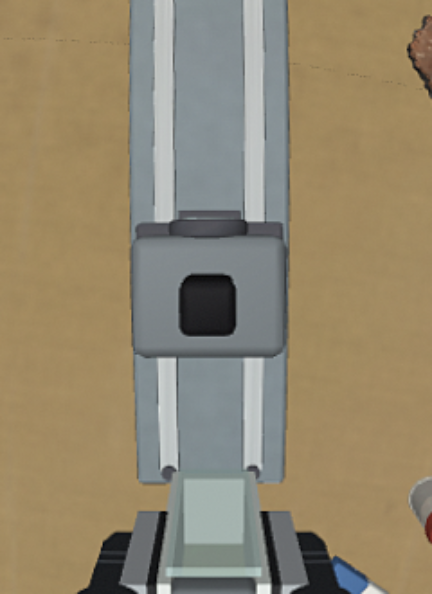

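The view shows the post at (208,305), the receiver snout front at (210,213), and the bench rails; the lamp is just out of frame. I'll go 60 mm further to see both snouts.

{"name": "servo_tool", "arguments": {"targets": "5 0 0 0 0 0;10 0 0 0 0 0;15 0 0 0 0 0;15 0 0 0 0 0;10 0 0 0 0 0;5 0 0 0 0 0;0 0 0 0 0 0;0 0 0 0 0 0;0 0 0 0 0 0;0 0 0 0 0 0"}}

```text
time_s: 20.62
tcp_pos: [0.56, 0.0678, 0.2064]
eef_rot: [180.0, 0.0, 97.6]
force: [0.2, -1.6, -0.4]
grip_width: 0.0212
```

```bash
cat > rails.py <<'E'
from h import *
import pickle
def rails(f,y0=5,y1=115):
    st,w=pickle.load(open(f,'rb'));hsv=cv2.cvtColor(w['image'],cv2.COLOR_BGR2HSV);g=hsv[...,2];L=[];R=[]
    for y in range(y0,y1,3):
        r=np.nonzero((g[y,265:375]>165)&(hsv[y,265:375,1]<30))[0]+265
        a=r[r<315];b=r[r>=315]
        if len(a)>4 and len(b)>4: L.append(wonz(st,w,(a.mean(),y),.018));R.append(wonz(st,w,(b.mean(),y),.018))
    k=[np.polyfit(np.array(q)[:,1],np.array(q)[:,0],1) for q in(L,R)]
    print(f,len(L),'tool yaw',np.round(st['eef_rot'][2]-90,2),'rails yaw',[round(float(np.degrees(np.arctan(-x[0]))),2) for x in k],'axis x@.136',np.mean([np.polyval(x,.136) for x in k]).round(4))
    ys,xs=np.nonzero(g[120:260,285:345]<48);p=(np.median(xs)+285,np.median(ys)+120)
    print(' post',p,wonz(st,w,p,.141).round(4))
E
python3 - <<'E'
from rails import *
st=state();w=snap('wrist','w10.png');pickle.dump((st,w),open('w10.pkl','wb'))
delta([.5492,.136,.205],97.7)
for f in('w5.pkl','w9.pkl','w10.pkl'): rails(f,5,110)
v=w['image'].max(2)
print('col',[(y,int(v[y,315])) for y in range(0,170,3)])
cv2.imwrite('pics/w10c.png',cv2.resize(w['image'][0:250,215:415],None,fx=2.4,fy=2.4,interpolation=cv2.INTER_CUBIC))
E
```

```text
t 20.67 tcp [0.5599 0.0679 0.2064] [1.7999e+02 3.0000e-02 9.7570e+01] F [ 0.2 -0.4  0.3] g 21.4
turn [ 0.0002  0.0006 -0.0022] then shift mm [68.9 -1.5  1.4]
w5.pkl 35 tool yaw 7.57 rails yaw [7.66, 7.64] axis x@.136 0.549
 post (np.float64(321.0), np.float64(163.5)) [0.5599 0.0564 0.141 ]
w9.pkl 35 tool yaw 7.54 rails yaw [7.66, 7.68] axis x@.136 0.5488
 post (np.float64(315.0), np.float64(169.0)) [0.5598 0.0568 0.141 ]
w10.pkl 16 tool yaw 7.57 rails yaw [9.51, 6.2] axis x@.136 0.5488
 post (np.float64(315.0), np.float64(251.0)) [0.5581 0.0689 0.141 ]
col [(0, 157), (3, 160), (6, 65), (9, 66), (12, 154), (15, 156), (18, 56), (21, 37), (24, 156), (27, 154), (30, 151), (33, 115), (36, 88), (39, 92), (42, 92), (45, 90), (48, 88), (51, 89), (54, 89), (57, 88), (60, 17), (63, 68), (66, 64), (69, 149), (72, 147), (75, 147), (78, 148), (81, 150), (84, 150), (87, 152), (90, 150), (93, 149), (96, 150), (99, 149), (102, 151), (105, 151), (108, 152), (111, 153), (114, 149), (117, 150), (120, 150), (123, 151), (126, 151), (129, 154), (132, 153), (135, 149), (138, 149), (141, 151), (144, 150), (147, 151), (150, 150), (153, 152), (156, 152), (159, 151), (162, 150), (165, 150), (168, 151)]
```

View pics/w10c.png

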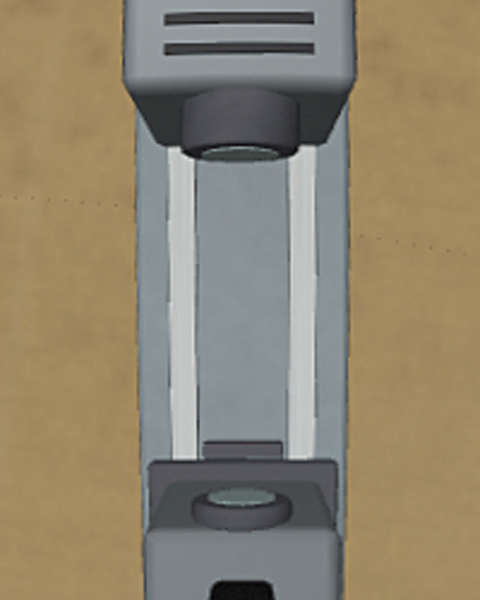

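Both snouts are visible: the lamp lens at (240,155) and the receiver lens at (240,497). The stop bar at (243,449) touches the carriage front at (243,460), so the receiver is home. That was my last picture to view (12). I'll compute the gap middle from the snouts.

```bash
python3 - <<'E'
from rails import *
st,w=pickle.load(open('w10.pkl','rb'))
f=lambda x,y,z:wonz(st,w,(215+x/2.4,y/2.4),z)
a=f(240,155,.09);b=f(240,497,.09);print('lens',a.round(4),b.round(4),'mid',((a+b)/2).round(4),np.linalg.norm(a-b))
u=np.array([-.1331,.9911,0]);c=np.array([.5489,.136,.09])
for s in(.05,-.05): 
  for z in(.078,.09,.102): p=wproj(st,w,np.r_[(c+s*u)[:2],z]);print(s,z,((p-[215,0])*2.4).round(1))
rails('w9.pkl',5,110)
# cell pose in hand (w8): wall-top front edge / stopper in tool frame
for fn in('w8.pkl','w9.pkl'):
    st,w=pickle.load(open(fn,'rb'));R=Ro.from_euler('xyz',st['eef_rot'],degrees=True)
    for n,t in dict(ft=(.012,0,-.0345),fb=(.012,0,.0255),sc=(0,0,-.0365),sb=(-.0095,0,-.0365)).items():
        print(fn,n,wproj(st,w,R.apply(t)+st['tcp_pos']).round(1))
    v=w['image'].max(2);print([(y,int(v[y,316])) for y in range(255,380,2)])
E
```

```text
lens [0.5427 0.1836 0.09  ] [0.5557 0.0842 0.09  ] mid [0.5492 0.1339 0.09  ] 0.10022859933431522
0.05 0.078 [239.7 155.1]
0.05 0.09 [239.4 148.2]
0.05 0.102 [239.  140.5]
-0.05 0.078 [240.7 481.6]
-0.05 0.09 [240.4 489.5]
-0.05 0.102 [240.1 498. ]
w9.pkl 35 tool yaw 7.54 rails yaw [7.66, 7.68] axis x@.136 0.5488
 post (np.float64(315.0), np.float64(169.0)) [0.5598 0.0568 0.141 ]
w8.pkl ft [317.6 319.8]
w8.pkl fb [317.8 258. ]
w8.pkl sc [317.7 353.1]
w8.pkl sb [317.7 375. ]
[(255, 143), (257, 149), (259, 149), (261, 110), (263, 96), (265, 101), (267, 155), (269, 151), (271, 152), (273, 152), (275, 150), (277, 152), (279, 152), (281, 152), (283, 153), (285, 152), (287, 152), (289, 151), (291, 152), (293, 152), (295, 151), (297, 151), (299, 151), (301, 148), (303, 100), (305, 102), (307, 102), (309, 101), (311, 102), (313, 101), (315, 139), (317, 173), (319, 190), (321, 36), (323, 54), (325, 58), (327, 74), (329, 98), (331, 111), (333, 127), (335, 130), (337, 132), (339, 130), (341, 130), (343, 130), (345, 131), (347, 129), (349, 131), (351, 132), (353, 130), (355, 130), (357, 131), (3
[... 278 characters left out ...]
3, 141), (265, 144), (267, 181), (269, 178), (271, 179), (273, 179), (275, 180), (277, 178), (279, 179), (281, 180), (283, 178), (285, 180), (287, 179), (289, 179), (291, 179), (293, 179), (295, 179), (297, 178), (299, 179), (301, 174), (303, 133), (305, 137), (307, 137), (309, 137), (311, 137), (313, 136), (315, 167), (317, 184), (319, 187), (321, 59), (323, 78), (325, 84), (327, 100), (329, 122), (331, 129), (333, 130), (335, 132), (337, 133), (339, 132), (341, 131), (343, 131), (345, 131), (347, 132), (349, 133), (351, 131), (353, 132), (355, 130), (357, 130), (359, 129), (361, 130), (363, 130), (365, 129), (367, 130), (369, 131), (371, 99), (373, 165), (375, 160), (377, 162), (379, 160)]
```

```bash
python3 - <<'E'
from rails import *
def loc(fn,uv,zt,ref=None,z=None):
    st,w=pickle.load(open(fn,'rb'))
    if z is None:
        R=Ro.from_euler('xyz',st['eef_rot'],degrees=True);o,d=wray(st,w,uv);o=R.inv().apply(o-st['tcp_pos']);d=R.inv().apply(d)
        return (o+d*(zt-o[2])/d[2])[:2]*1e3
    p=wonz(st,w,uv,z)[:2]-ref;a=np.radians(22.4);return np.array([p@[np.cos(a),np.sin(a)],p@[np.sin(a),-np.cos(a)]])*1e3
ref=np.array([.5808,-.2717])
for fn in('w7.pkl','w8.pkl','w9.pkl'):
    st,w=pickle.load(open(fn,'rb'));v=w['image'].min(2).astype(int)
    h=(ref if fn=='w7.pkl' else None,.068 if fn=='w7.pkl' else None)
    ys=range(225,290) if fn=='w7.pkl' else range(300,385)
    if fn=='w7.pkl': print([(y,v[y,314]) for y in range(210,290)])
    # columns along the two white walls
    for ty in(-9.8,9.8):
        us=[]
        for y in ys:
            for u in range(280,356):
                q=loc(fn,(u,y),-.0345,*h)
                if abs(q[1]-ty)<.35: us.append((y,u,q[0]));break
        vals=[(round(float(x),1),int(v[y,u])) for y,u,x in us]
        k=[x for x,c in vals if c>150];print(fn,ty,'white x range',min(k),max(k))
for fn,vv in(('w7.pkl',238.3),('w7.pkl',242.5),('w8.pkl',314.5),('w8.pkl',320.5),('w9.pkl',314.5)):
    print(fn,vv,loc(fn,(316,vv),-.0345,*((ref,.068) if fn=='w7.pkl' else (None,None))).round(1))
E
```

```text
[(210, np.int64(112)), (211, np.int64(112)), (212, np.int64(110)), (213, np.int64(112)), (214, np.int64(112)), (215, np.int64(108)), (216, np.int64(100)), (217, np.int64(95)), (218, np.int64(92)), (219, np.int64(76)), (220, np.int64(128)), (221, np.int64(141)), (222, np.int64(139)), (223, np.int64(139)), (224, np.int64(137)), (225, np.int64(138)), (226, np.int64(138)), (227, np.int64(138)), (228, np.int64(138)), (229, np.int64(139)), (230, np.int64(139)), (231, np.int64(138)), (232, np.int64(139)), (233, np.int64(138)), (234, np.int64(138)), (235, np.int64(138)), (236, np.int64(135)), (237, np.int64(139)), (238, np.int64(171)), (239, np.int64(220)), (240, np.int64(217)), (241, np.int64(237)), (242, np.int64(113)), (243, np.int64(51)), (244, np.int64(51)), (245, np.int64(76)), (246, np.int64(93)), (247, np.int64(103)), (248, np.int64(115)), (249, np.int64(121)), (250, np.int64(118)), (251, np.int64(119)), (252, np.int64(119)), (253, np.int64(119)), (254, np.int64(118)), (255, np.int64(118)), (256, np.int64(118)), (257, np.int64(118)), (258, np.int64(117)), (259, np.int64(118)), (260, 
[... 289 characters left out ...]
int64(117)), (274, np.int64(106)), (275, np.int64(130)), (276, np.int64(175)), (277, np.int64(178)), (278, np.int64(139)), (279, np.int64(102)), (280, np.int64(108)), (281, np.int64(110)), (282, np.int64(108)), (283, np.int64(109)), (284, np.int64(109)), (285, np.int64(109)), (286, np.int64(109)), (287, np.int64(108)), (288, np.int64(110)), (289, np.int64(109))]
w7.pkl -9.8 white x range -9.6 10.1
w7.pkl 9.8 white x range -9.6 10.0
w8.pkl -9.8 white x range -9.3 9.9
w8.pkl 9.8 white x range -9.3 10.3
w9.pkl -9.8 white x range -9.8 9.9
w9.pkl 9.8 white x range -9.8 15.5
w7.pkl 238.3 [12.8  1.1]
w7.pkl 242.5 [10.3  1.1]
w8.pkl 314.5 [14.  -0.5]
w8.pkl 320.5 [11.7 -0.5]
w9.pkl 314.5 [13.5 -0.6]
```

The cell's top is centred on the TCP (walls ±10 mm) and there's no sign of tilt. Lens to lens is 100 mm, so the receiver is home. I'll go to the gap middle.

```bash
python3 -c "
from h import *
delta([.5491,.135,.0855],97.65)"
```

```text
t 20.67 tcp [0.5599 0.0679 0.2064] [1.7999e+02 3.0000e-02 9.7570e+01] F [ 0.2 -0.4  0.3] g 21.4
turn [ 0.0002  0.0006 -0.0014] then shift mm [ 67.9  -1.8 120.9]
```

{"name": "servo_tool", "arguments": {"targets": "5 -0.3 0 0 0 -0.001;10 -0.3 0 0 0 0;15 -0.3 0 0 0 0;15 -0.3 0 0 0 0;13 -0.3 0 0 0 0;7 -0.3 0 0 0 0;3 0 0 0 0 0;0 0 0 0 0 0;0 0 0 0 0 0;0 0 4 0 0 0;0 0 8 0 0 0;0 0 12 0 0 0;0 0 12 0 0 0;0 0 12 0 0 0;0 0 12 0 0 0;0 0 10 0 0 0;0 0 6 0 0 0;0 0 3 0 0 0;0 0 0 0 0 0;0 0 0 0 0 0"}}

```text
time_s: 22.33
tcp_pos: [0.5492, 0.1362, 0.1276]
eef_rot: [180.0, -0.0, 97.7]
force: [-0.2, 0.1, 0.5]
grip_width: 0.0212
```

```bash
python3 - <<'E'
from rails import *
delta([.5491,.135,.0855],97.65)
st=state();w=snap('wrist','w11.png');pickle.dump((st,w),open('w11.pkl','wb'))
E
```

```text
t 22.33 tcp [0.5492 0.1362 0.1276] [179.96  -0.    97.72] F [-0.2  0.1  0.5] g 21.2
turn [ 0.0007 -0.      0.0013] then shift mm [-1.2 -0.3 42.1]
```

```bash
python3 - <<'E'
from rails import *
u=np.array([-.1331,.9911])
for f in('w9.pkl','w5.pkl'):
    st,w=pickle.load(open(f,'rb'));v=w['image'].max(2).astype(int)
    c=int(wproj(st,w,[.5557,.0855,.1])[0]);print(f,[(y,int(v[y,c])) for y in range(104,134)])
    for y in range(112,124,2):
        print(y,[round(float((wonz(st,w,(c,y),z)[:2]-[.5491,.135])@u)*1e3,1) for z in(.078,.09,.102)])
st,w=pickle.load(open('w11.pkl','rb'));v=w['image'].max(2).astype(int);print([(y,int(v[y,316])) for y in range(0,60,2)])
for y in(20,30,40,50):print(y,[round(float((wonz(st,w,(316,y),z)[:2]-[.5491,.135])@u)*1e3,1) for z in(.078,.09,.102)])
E
```

```text
w9.pkl [(104, 146), (105, 146), (106, 148), (107, 148), (108, 147), (109, 148), (110, 149), (111, 149), (112, 150), (113, 148), (114, 148), (115, 150), (116, 140), (117, 84), (118, 89), (119, 91), (120, 104), (121, 125), (122, 73), (123, 90), (124, 89), (125, 89), (126, 90), (127, 90), (128, 88), (129, 87), (130, 80), (131, 57), (132, 99), (133, 132)]
112 [-44.2, -44.8, -45.3]
114 [-45.7, -46.1, -46.6]
116 [-47.1, -47.5, -47.9]
118 [-48.6, -48.9, -49.3]
120 [-50.0, -50.3, -50.6]
122 [-51.5, -51.7, -51.9]
w5.pkl [(104, 149), (105, 150), (106, 150), (107, 149), (108, 152), (109, 151), (110, 149), (111, 150), (112, 152), (113, 142), (114, 84), (115, 87), (116, 117), (117, 158), (118, 79), (119, 89), (120, 91), (121, 91), (122, 90), (123, 90), (124, 90), (125, 87), (126, 75), (127, 64), (128, 134), (129, 133), (130, 134), (131, 138), (132, 139), (133, 143)]
112 [-46.9, -47.5, -48.0]
114 [-48.4, -48.9, -49.4]
116 [-49.9, -50.3, -50.7]
118 [-51.4, -51.7, -52.1]
120 [-52.9, -53.2, -53.5]
122 [-54.4, -54.6, -54.8]
[(0, 163), (2, 162), (4, 162), (6, 160), (8, 160), (10, 161), (12, 159), (14, 161), (16, 164), (18, 106), (20, 136), (22, 146), (24, 152), (26, 157), (28, 155), (30, 154), (32, 156), (34, 156), (36, 118), (38, 62), (40, 63), (42, 50), (44, 172), (46, 154), (48, 153), (50, 154), (52, 152), (54, 156), (56, 73), (58, 56)]
20 [131.0, 127.3, 123.7]
30 [125.4, 122.1, 118.8]
40 [119.9, 117.0, 114.0]
50 [114.5, 111.9, 109.3]
```

{"name": "servo_tool", "arguments": {"targets": "-1.2 -0.1 3 0 0 0.001;-1.2 -0.1 6 0 0 0;0 0 8 0 0 0;0 0 8 0 0 0;0 0 8 0 0 0;0 0 5 0 0 0;0 0 3 0 0 0;0 0 1 0 0 0;0 0 0 0 0 0;0 0 0 0 0 0;0 0 0 0 0 0;0 0 0 0 0 0"}}

```text
time_s: 23.38
tcp_pos: [0.5494, 0.134, 0.0858]
eef_rot: [179.9, -0.0, 97.7]
force: [-0.1, 0.6, 0.0]
grip_width: 0.0215
```

```bash
python3 - <<'E'
from rails import *
delta([.5493,.1338,.0855],97.66)
st=state();w=snap('wrist','w12.png');pickle.dump((st,w),open('w12.pkl','wb'))
s=snap('scene');b=snap('top')
# clear of arm? bench features in hand view + cell wall extent at expected height
v=w['image'].min(2).astype(int)
R=Ro.from_euler('xyz',st['eef_rot'],degrees=True)
for t in((.010,-.0098,-.0345),(-.010,-.0098,-.0345),(.010,.0098,-.0345),(-.010,.0098,-.0345)):
    p=wproj(st,w,R.apply(t)+st['tcp_pos']);x,y=p.round().astype(int);print(p.round(1),[int(v[k,x]) for k in range(y-6,y+7,2)])
# two-view: find cell white pixels near projected cell in scene and top
for n,q in(('scene',s),('top',b)):
    for z in(.06,.12): print(n,z,proj(q,[.5493,.1338,z])[0].round(1))
E
```

```text
t 23.38 tcp [0.5494 0.134  0.0858] [ 1.7994e+02 -1.0000e-02  9.7680e+01] F [-0.1  0.6  0. ] g 21.5
turn [ 0.001  -0.0002  0.0004] then shift mm [-0.2 -0.1  0.3]
[288.1 323.6] [129, 139, 154, 203, 251, 248, 249]
[290.3 371.4] [243, 243, 245, 255, 66, 78, 75]
[347.3 323.6] [148, 147, 145, 189, 238, 235, 235]
[345.3 371.3] [235, 235, 236, 252, 63, 75, 75]
scene 0.06 [286.7 278. ]
scene 0.12 [284.9 265.3]
top 0.06 [275.5 243.8]
top 0.12 [273. 242.]
```

The cell's walls sit within a pixel of the model in the hand. I'll settle, then hand in.

{"name": "servo_tool", "arguments": {"targets": "0 0 0.3 0 0 0;0 0 0 0 0 0;0 0 0 0 0 0;0 0 0 0 0 0;0 0 0 0 0 0;0 0 0 0 0 0"}}

```text
time_s: 24.03
tcp_pos: [0.549, 0.1339, 0.085]
eef_rot: [180.0, 0.0, 97.7]
force: [0.3, -0.4, -0.8]
grip_width: 0.0213
```

```bash
python3 - <<'E'
from h import *
delta([.5493,.1338,.0855],97.66);print(np.abs(state()['joint_velocities']).max())
print(hand_in())
E
```

```text
t 24.03 tcp [0.549  0.1339 0.085 ] [180.     0.    97.68] F [ 0.3 -0.4 -0.8] g 21.3
turn [0.     0.     0.0004] then shift mm [-0.1  0.3 -0.5]
0.11379492343076503
the job is handed in; nothing more can be done
None
```

The receiver is home, and the job was handed in at 24 s with the tall cell held upright and still in the middle of the light path. No verdict came back.

- **Receiver:** I pushed it by its post until it stopped moving and the push reached about 10 N. The two lens faces then measured 100 mm apart, as they should with it home.
- **Cell:** I gripped the far, tallest cell by its frosted walls, which read 21.3 mm apart in the fingers. It was centred on the fingers to about 0.3 mm. I saw no clear tilt, but I couldn't measure that directly.
- **Final pose:** The cell's centre is at about (0.549, 0.134, 0.0895) m by my estimate, within 0.5 mm of my target. Its yaw is within 0.1° of the rails, and the force is near zero.
- **Disagreement:** Estimates of the gap's middle along the beam ran from about 0.133 to 0.136 m. The snouts gave 0.133–0.134 and the base plate ends about 0.136; I used the snouts. Expect 1–2 mm of uncertainty along the beam.
- **Not checked:** I didn't look at the short cells and other objects again at the end. Nothing in the force readings suggested I had touched them.

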